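Pin the swing lid back onto the collet box

TASK

The lid lies in place on the green collet box, but its hinge pin has been taken out. Take the long slim hinge pin out of the pin rack (not the short pin of the same shape, nor the thick stepped one) and slide it down through the aligned hinge knuckles of box and lid, until its collar sits on top of the upper knuckle; leave the lid lying in place.

Things in the scene. Friction and masses are not known exactly. Their poses are not given: they have to be found in the camera images.
- pin_handle (a point): Handle centre of the loose steel hinge pin (about 160 g), upright in the rack, tallest of 3 pins. From the top: round handle 18 mm thick, 44 mm tall (this point half-way up); collar disc 38 mm wide, 4 mm thick, its underside 26 mm below this point; shank 10 mm thick, 85 mm long, tip 111 mm below. z: from tip to handle. Short pin: same but 50 mm shank. Stepped pin: 26 mm barrel, no collar.
- rack: Aluminium pin rack, a fixed block 60 mm (x) by 235 mm (y) by 40 mm high; origin at the centre of its underside, z up. Three holes 12.5 mm wide and 35 mm deep lie 80 mm apart along its y axis, one pin in each, in any order. A pin must rise 35 mm to leave its hole; the other two pins are lower than the hinge pin.
- hinge_mouth (a point): Centre of the flared mouth (28 mm, narrowing to a 16 mm bore) on top of the upper hinge knuckle of the fixed green box (160 x 120 x 60 mm); 95 mm above the bench. z up the hinge axis. Box centre 50 mm to +x, 84 mm to -y. Below it: upper knuckle 0-25 mm, lid's 28-42, lower 45-73. Pin seated: handle centre 26 mm above. Nothing near is higher (lid knob 84 mm above bench).
- lid_eye (a point): Centre of the bore (18 mm) of the lid's own knuckle, between the two knuckles of the box, 35 mm below the hinge mouth and within about 2 mm of its axis; z up. The lid is a loose green steel plate, about 164 x 124 x 4 mm (0.3 kg), resting on the box's rim.
Mind the look-alikes: they are no part of the job. What is shaped like the part that bears hinge_mouth but brown or orange is not meant.

How it is judged:
By the outcome, as a careful person would: the job done as asked, in the order asked, and still so for the second after the job is handed in, with the robot touching nothing.
It also fails if it takes over 45 s, if anything falls off the work surface, if the arm or the gripper's body presses on something with over 40 N, if the wrist force passes 120 N, or if a joint passes its speed limit or range.

ROBOT

A 6-joint arm with a two-finger parallel gripper is mounted at the origin on the work surface. World frame = base frame: x ahead of the robot, y to its left, z up, the work surface at z = 0. Lengths are in m, angles in rad, forces in N, time in s.
With the tool pointing down it reaches from about 0.325 to 0.9 m from the base axis. Payload 6.1 kg.
Tool frame: the origin (TCP) lies on the mounting face of the last link; the fingertips stand 182 mm ahead of it and the grasp point (between the pads) lies 164 mm ahead of it (ctrl.tips_ahead is the z of the fingertips in the tool frame, in m); z points along the fingers, y is the line along which they close (so a half turn about z gives the same grasp; the last joint's range is limited). The gripper opens to 87 mm and grips with 3 to 60 N. Pads are 19 mm wide; open, the fingers measure 117 mm over their backs; the gripper's body (75 mm by 190 mm) begins 51 mm behind the grasp point.
Start: joints at [1.198, 0.22, 1.526, -0, 1.395, -0.126], TCP at [0.153, 0.606, 0.405] pointing down, gripper open.
Joint ranges: [-2.98, 2.98], [-0.91, 2.08], [0.09, 2.57], [-1.24, 4.39], [0.2, 2.65], [-2.68, 2.68]. Speed limits (rad/s): [2.57, 2.57, 3.01, 3.14, 3.14, 3.14].

INTERFACE

Orientations are given as a unit quaternion [x, y, z, w].
In Python, from station import ctrl gives the robot as it stands. The module is installed in compiled form; this text tells all that it offers.
- The arm moves only by the tool carry_out, never from a script. Its argument "series" is a list of rows, each a list of 4 numbers: the shift along the tool's x, y, z in m, then the turn about the tool's z in degrees. In form: [[dx, dy, dz, roll], ...]. A call has exactly 10 rows; each row shifts and turns the commanded pose from where the row before left it, along the tool's axes as they then stand; what a row does not reach is not made up. A row lasts 1/8 s, in which the tool goes at most 62.5 mm and 10.7 degrees, less where a joint would pass 70% of its speed; a pose out of reach is approached as far as the arm can. A call is refused whole if a number of a shift passes 0.0625 or a number of a turn 10.7, either way. A call with a gripper value outside its range is refused whole. "jaw" is the closure, from -1 (fully open) to 1 (shut), set as the call begins (left out, the last holds). The fingers move at their own pace and stop on an object; the grip force is fixed at half the most. Time passes only in rows, so rows that do not move let the fingers close, or fill a call up. It gives the time, the measured TCP pose, the force, the opening and the grip force at its end, in the units of the state.
- ctrl.sense(): the state, without advancing time (a new reading comes with each control period).
- ctrl.camera(name): name is "scene" or "top" or "wrist"; returns (picture, depth): 480x640x3 uint8, red, green, blue; 480x640 float32, m along the optical axis (not along the pixel's ray), 0 where there is no reading.
- ctrl.camera_info(name): a dict with "fx", "fy", "cx", "cy" (pixels), "camera_from_world" (4x4, takes a point from world to camera coordinates). Camera axes: x right, y down, z forward; pixel columns grow to the right and rows downward; lengths in m; the calibration is good to about 2 mm. A picture is of the moment at which its call begins: read the wrist's pose just before it. camera_info takes no time and is no camera call; for the wrist camera it gives the pose at the moment of the call.
- ctrl.hand_in(): hands the job in; it is judged then, once.
The state is a dict: "time": time; "joint_positions": joint angles; "joint_velocities": joint speeds; "effort": joint torques, N m; "eef_pos": TCP position; "tcp_rot": TCP orientation; "contact_force": force on the tool from outside, world axes, zero at the start; "moment": the same for the moment, N m; "width": opening from 0.0 (shut) to 1.0 (fully open); "grip_force": force on a finger pad.
Only numpy, scipy, OpenCV 4.12 (cv2) and the standard library are available. Lean on these libraries where they do the work, as an engineer would, in place of code of your own. Each camera call takes 0.05 s, during which the arm holds its last target. There are 200 camera calls.

## Working session

There is one attempt and no reset: what is moved stays moved. The work goes in short steps, Python scripts to look and compute and a tool call to move; the robot and the scene stay as the last step left them, time stands still between calls to the robot, and variables do not carry over. Pictures are saved under pics/ and viewed, at most 10 in all, crops included, and the job is handed in when it is done.

Besides the shell and the picture viewer there is one more tool, called after "Call:" by a JSON object that holds its "op" and its "data", one argument or row to a line. carry_out: Moves the arm, as the interface text tells. Its arguments: {"type":"object","properties":{"series":{"type":"array"},"jaw":{"type":"number"}},"required":["series"]}

```bash
mkdir -p pics; cat > h.py <<'E'
from station import ctrl
import numpy as np, cv2
def snap(n):
    i=ctrl.camera_info(n); p,d=ctrl.camera(n)
    cv2.imwrite(f'pics/{n}_{ctrl.sense()["time"]:.2f}.png',p[:,:,::-1]); np.savez(f'{n}.npz',p=p,d=d,T=i["camera_from_world"],K=[i["fx"],i["fy"],i["cx"],i["cy"]])
def load(n):
    return np.load(f'{n}.npz')
def pt(z,u,v,d=None):
    fx,fy,cx,cy=z['K']; d=z['d'][int(v),int(u)] if d is None else d
    return (np.linalg.inv(z['T'])@[(u-cx)/fx*d,(v-cy)/fy*d,d,1])[:3]
def ray(z,u,v,h): # point at world height h
    a=pt(z,u,v,1.); c=np.linalg.inv(z['T'])[:3,3]; return c+(a-c)*(h-c[2])/(a[2]-c[2])
def cloud(z):
    fx,fy,cx,cy=z['K']; d=z['d']; v,u=np.mgrid[:480,:640]
    c=np.stack([(u-cx)/fx*d,(v-cy)/fy*d,d,np.ones_like(d)],-1)
    return (c@np.linalg.inv(z['T']).T)[...,:3]
E
python3 - <<'E'
from h import *
s=ctrl.sense();print(s)
for n in('scene','top'): snap(n);z=load(n);print(z['K'],np.linalg.inv(z['T']).round(3))
E
ls pics
```

```text
{'time': 0.0, 'joint_positions': array([ 1.19785263e+00,  2.21197306e-01,  1.52761079e+00, -1.26627792e-05,
        1.39468100e+00, -1.26069748e-01]), 'joint_velocities': array([-6.53399666e-05,  8.16162182e-04,  8.98569766e-04, -5.25104082e-04,
       -7.03630341e-04, -1.52845382e-03]), 'effort': array([ 3.08649696e-04, -4.94618869e+01, -3.87372386e+01,  6.96970196e-02,
        5.73255541e-02, -1.90771270e-04]), 'eef_pos': array([0.15262196, 0.60580069, 0.40365494]), 'tcp_rot': array([ 1.23122591e-01,  9.92391016e-01, -9.20398104e-04, -2.28101113e-04]), 'contact_force': array([-0.56444919,  0.29705476, -0.42644492]), 'moment': array([ 0.03851594,  0.00901037, -0.02995555]), 'grip_force': 0.0, 'width': 1.002286736785227}
[459.0633757  459.0633757  311.83225461 235.05844275] [[-0.167  0.736 -0.656  1.154]
 [ 0.986  0.123 -0.114  0.047]
 [-0.003 -0.666 -0.746  0.833]
 [ 0.     0.     0.     1.   ]]
[594.8329781  594.8329781  316.95781709 244.10980816] [[ 0.028 -0.99   0.14   0.312]
 [-1.    -0.027  0.006 -0.064]
 [-0.002 -0.14  -0.99   1.529]
 [ 0.     0.     0.     1.   ]]
scene_0.05.png
top_0.10.png
```

View pics/scene_0.05.png

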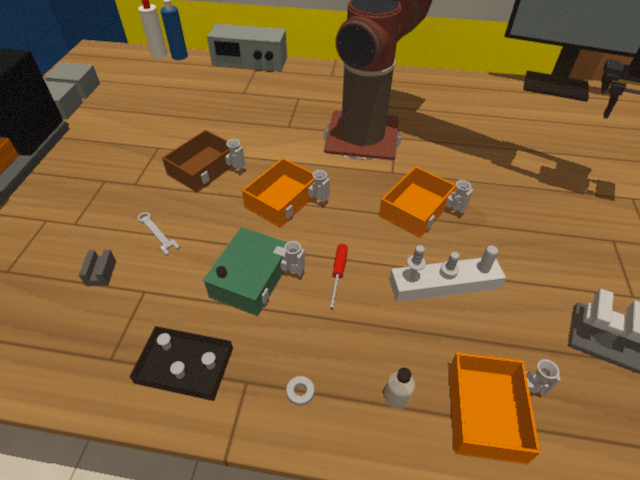

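View pics/top_0.10.png

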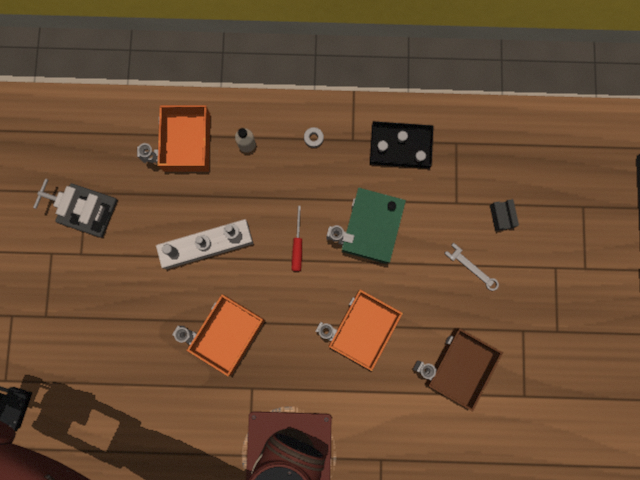

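The scene shows three rack pins: collared at scene (418,257) and (453,264), and a thick stepped one at (488,258). The green box's knuckle is at scene (293,257), top (337,234). The look-alike knuckles on the orange and brown boxes are at top (147,151), (183,335), (326,331) and (427,371). Next I'll check the choice with a close crop and the measured heights.

```bash
python3 - <<'E'
from h import *
z=load('scene');t=load('top')
a=cv2.resize(z['p'][235:305,385:510],None,fx=6,fy=6,interpolation=3)[:, :750]
b=np.hstack([cv2.resize(t['p'][215:275,150:260],None,fx=4,fy=4,interpolation=3)[:170+70,:440],cv2.resize(t['p'][215:275,315:360],None,fx=4,fy=4,interpolation=3),cv2.resize(z['p'][235:280,275:307],None,fx=4,fy=4)[:240,:][:,:128] if 0 else np.zeros((240,130,3),np.uint8)])
a=cv2.resize(a,(750,355)); im=np.zeros((600,760,3),np.uint8); im[:355,:750]=a; im[355:595,:750]=b[:,:750]
cv2.imwrite('pics/crop.png',im[:,:,::-1])
for n in('scene','top'):
    z=load(n);c=cloud(z)
    m=(c[...,2]>0.044)&(c[...,2]<.25)&(z['d']>0)
    k,l,s,_=cv2.connectedComponentsWithStats(m.astype(np.uint8))
    for i in range(1,k):
        if s[i,4]<15: continue
        q=c[l==i]; print(n,s[i],q.mean(0).round(3),q.max(0).round(3), q[q[:,2]>q[:,2].max()-.006].mean(0).round(4))
E
```

```text
scene [   0    0   85   25 1586] [-0.496 -1.326  0.082] [-0.462 -1.241  0.133] [-0.4745 -1.2765  0.1293]
scene [138   0  27  48 759] [-0.361 -0.79   0.12 ] [-0.341 -0.766  0.201] [-0.3675 -0.7951  0.1982]
scene [160   0  25  50 770] [-0.361 -0.71   0.122] [-0.341 -0.685  0.203] [-0.3745 -0.7194  0.1998]
scene [ 179    0  171   12 1041] [-0.509 -0.323  0.164] [-0.496 -0.107  0.191] [-0.5068 -0.1369  0.1868]
scene [ 426    0  214   78 6972] [-0.403  0.533  0.186] [-0.323  0.793  0.25 ] [-0.3718  0.5892  0.247 ]
scene [ 207   24   79   38 2372] [-0.349 -0.44   0.09 ] [-0.303 -0.317  0.116] [-0.3733 -0.4482  0.1111]
scene [   0   50   96  119 5967] [ 0.158 -0.913  0.126] [ 0.363 -0.888  0.25 ] [ 0.1698 -0.9123  0.2481]
scene [ 341   59   54   78 3113] [0.054 0.004 0.152] [0.074 0.067 0.25 ] [0.0537 0.0297 0.2469]
scene [603 105  10  14  74] [0.148 0.556 0.235] [0.157 0.562 0.25 ] [0.1492 0.5557 0.2468]
scene [ 162  130   82   51 1120] [ 0.232 -0.4    0.059] [ 0.327 -0.299  0.097] [ 0.2207 -0.3263  0.0942]
scene [ 242  158   88   58 1262] [ 0.318 -0.154  0.059] [ 0.412 -0.057  0.098] [ 0.
[... 1189 characters left out ...]
155 0.103] [0.567 0.188 0.148] [0.5397 0.156  0.144 ]
top [193 234  20  18 206] [0.514 0.231 0.07 ] [0.539 0.257 0.11 ] [0.5151 0.2325 0.1064]
top [162 244  16  14 158] [0.49  0.305 0.088] [0.511 0.333 0.113] [0.4903 0.3089 0.1091]
top [315 290  87  81 751] [ 0.31  -0.155  0.066] [ 0.408 -0.057  0.105] [ 0.3012 -0.0795  0.1004]
top [172 295  91  82 866] [0.287 0.197 0.064] [0.386 0.287 0.102] [0.2834 0.2652 0.0986]
top [414 329  89  83 933] [ 0.225 -0.4    0.064] [ 0.319 -0.3    0.105] [ 0.216  -0.3246  0.1006]
top [277 431  35  16 171] [ 0.058 -0.018  0.079] [0.065 0.028 0.123] [ 0.0598 -0.0216  0.1207]
top [251 443  15  31  54] [0.034 0.056 0.204] [0.047 0.067 0.249] [0.0275 0.0598 0.2455]
```

View pics/crop.png

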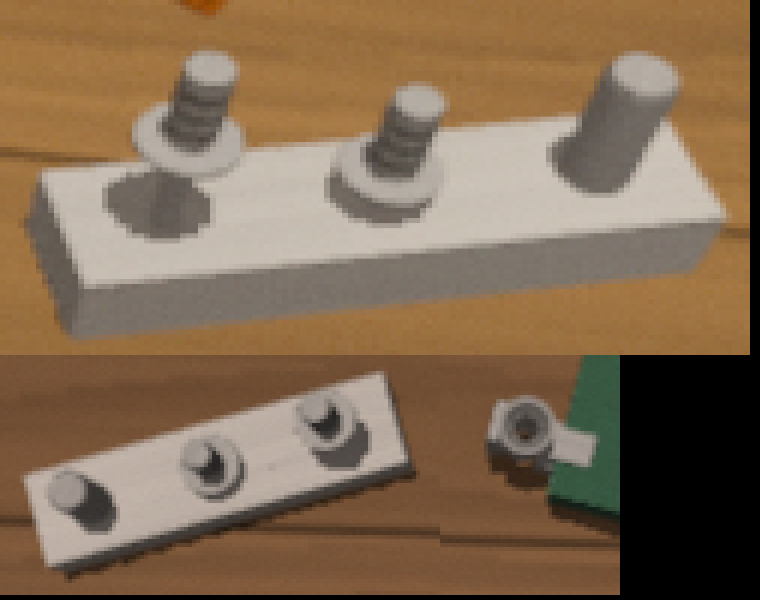

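The crop shows the left collared pin (scene (418,257), top (231,232)) standing tallest, at about 0.14 m against 0.105 m. It also has bare shank showing below its collar, so it is the long hinge pin. I'll move above it and refine its position with the wrist camera.

Call:
{"op": "carry_out", "data": {
  "series": [
    [-0.0486,-0.0342,0,0],
    [-0.0486,-0.0342,0,0],
    [-0.0486,-0.0342,0,0],
    [-0.0486,-0.0342,0,0],
    [-0.0486,-0.0342,0,0],
    [-0.0486,-0.0342,0,0],
    [-0.0486,-0.0342,0,0],
    [-0.0486,-0.0342,0,0],
    [-0.0486,-0.0342,0,0],
    [-0.0486,-0.0342,0,0]
  ],
  "jaw": -1
}}

```text
time: 1.35
eef_pos: [0.5413, 0.154, 0.4044]
tcp_rot: [0.123, 0.992, 0.0, -0.0]
contact_force: [0.9, -0.0, 0.1]
width: 1.001
grip_force: 0.0
```

```bash
python3 - <<'E'
from h import *
s=ctrl.sense();print(s['time'],s['eef_pos'],s['tcp_rot'],s['joint_positions'])
snap('wrist');z=load('wrist');print(np.linalg.inv(z['T']).round(3),z['K'])
fx,fy,cx,cy=z['K']
for p in([.541,.156,.138],[.541,-.101,.095]):
    q=z['T']@[*p,1];print(q[:2]/q[2]*fx+[cx,cy])
E
ls pics
```

```text
1.35 [0.54128181 0.15398122 0.40442636] [ 1.23157831e-01  9.92387073e-01  6.87378493e-05 -2.01024242e-04] [ 1.36958120e-01  7.26729238e-02  1.69159178e+00  2.40842627e-04
  1.37768104e+00 -1.18694184e+00]
[[ 0.245  0.938  0.247  0.473]
 [ 0.97  -0.236 -0.063  0.17 ]
 [-0.001  0.255 -0.967  0.385]
 [ 0.     0.     0.     1.   ]] [398.91302025 398.91302025 314.62831837 248.82990007]
[319.41193684 254.54962207]
[  2.0970521  316.69030318]
crop.png
scene_0.05.png
top_0.10.png
wrist_1.40.png
```

View pics/wrist_1.40.png

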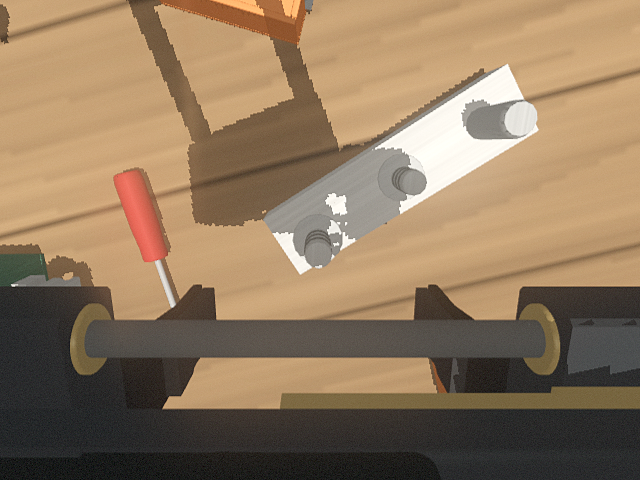

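```bash
python3 - <<'E'
from h import *
z=load('wrist');c=cloud(z)
for lo,hi in((.13,.15),(.1,.12),(.085,.097)):
    m=(c[...,2]>lo)&(c[...,2]<hi)&(z['d']>.1)
    k,l,s,_=cv2.connectedComponentsWithStats(m.astype(np.uint8))
    for i in range(1,k):
        if s[i,4]>60:
            q=c[l==i];(x,y),r=cv2.minEnclosingCircle(q[:,:2].astype(np.float32));print(lo,s[i],q.mean(0).round(4),(round(x,4),round(y,4),round(r,4)))
E
```

```text
0.13 [304 239  28  29 618] [0.5398 0.1551 0.1377] (0.5406, 0.1551, 0.0091)
0.1 [ 497   99   40   40 1181] [0.4907 0.305  0.1047] (0.4911, 0.3063, 0.013)
0.1 [401 170  26  25 502] [0.5155 0.2306 0.1032] (0.5157, 0.2311, 0.0091)
0.1 [305 230  26  14 153] [0.5338 0.1565 0.1117] (0.5385, 0.1556, 0.0091)
0.085 [488 101  24  38 266] [0.4897 0.2969 0.0911] (0.4906, 0.3044, 0.0126)
0.085 [396 168  21  26  94] [0.5119 0.2254 0.0923] (0.5157, 0.2307, 0.0094)
0.085 [ 293  214   50   46 1116] [0.5358 0.1561 0.0943] (0.5406, 0.1551, 0.019)
```

The wrist picture shows the long pin's handle top at (318,255), upright at (0.5406, 0.1551). I'll look at the hinge from above before grasping, while nothing is held in the way.

Call:
{"op": "carry_out", "data": {
  "series": [
    [-0.0062,-0.0248,0,0],
    [-0.0062,-0.0248,0,0],
    [-0.0062,-0.0248,0,0],
    [-0.0062,-0.0248,0,0],
    [-0.0062,-0.0248,0,0],
    [-0.0062,-0.0248,0,0],
    [-0.0062,-0.0248,0,0],
    [-0.0062,-0.0248,0,0],
    [-0.0062,-0.0248,0,0],
    [-0.0062,-0.0248,0,0]
  ]
}}

```text
time: 2.65
eef_pos: [0.5397, -0.1005, 0.4043]
tcp_rot: [0.123, 0.992, 0.0, -0.0]
contact_force: [-0.1, 0.4, 0.4]
width: 1.001
grip_force: 0.0
```

```bash
python3 - <<'E'
from h import *
s=ctrl.sense();print(s['time'],s['eef_pos'])
snap('wrist');z=load('wrist');c=cloud(z);fx,fy,cx,cy=z['K']
q=z['T']@[.541,-.101,.095,1];u,v=(q[:2]/q[2]*fx+[cx,cy]).astype(int);print(u,v)
m=(c[...,2]>.09)&(c[...,2]<.1)&(z['d']>.1)
k,l,st,_=cv2.connectedComponentsWithStats(m.astype(np.uint8))
for i in range(1,k):
    if st[i,4]>60:
        q=c[l==i];(x,y),r=cv2.minEnclosingCircle(q[:,:2].astype(np.float32));print(st[i],q.mean(0).round(4),(x,y,r))
cv2.imwrite('pics/hinge.png',cv2.resize(z['p'][v-45:v+45,u-60:u+60,::-1],None,fx=6,fy=6,interpolation=cv2.INTER_CUBIC))
E
```

```text
2.65 [ 0.53968454 -0.10048647  0.40427507]
315 242
[632 146   8  36 209] [0.5416 0.1353 0.0929] (0.5422359704971313, 0.13836343586444855, 0.012678532861173153)
[291 224  48  46 987] [ 0.545  -0.103   0.0943] (0.5444246530532837, -0.1028321161866188, 0.017927449196577072)
```

View pics/hinge.png

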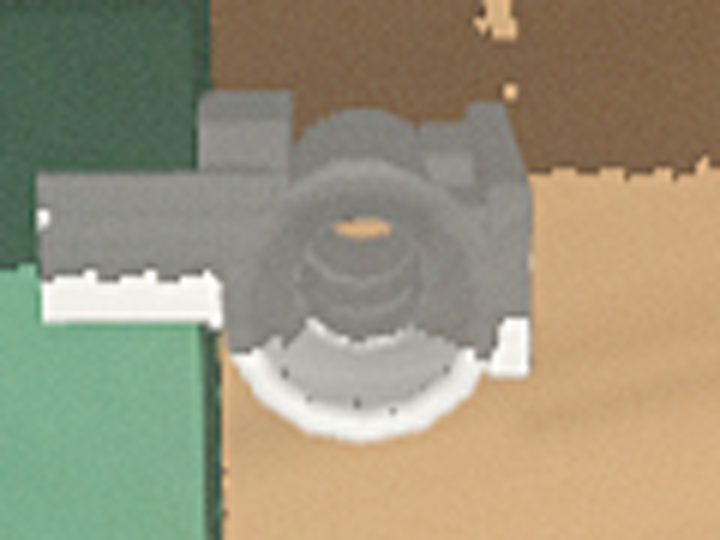

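The crop shows the flared mouth's outer rim centred at about wrist pixel (315,247), with light visible through the aligned bores. That puts hinge_mouth at (0.5444, -0.1028). Now I'll go back to the pin.

Call:
{"op": "carry_out", "data": {
  "series": [
    [0.0077,0.031,0,0],
    [0.0077,0.031,0,0],
    [0.0077,0.031,0,0],
    [0.0077,0.031,0,0],
    [0.0077,0.031,0,0],
    [0.0077,0.031,0,0],
    [0.0077,0.031,0,0],
    [0.0077,0.031,0,0],
    [0,0,0.02,0],
    [0,0,0.01,0]
  ]
}}

```text
time: 3.95
eef_pos: [0.54, 0.1554, 0.3724]
tcp_rot: [0.123, 0.992, -0.001, -0.001]
contact_force: [-0.3, 0.4, -0.6]
width: 0.999
grip_force: 0.0
```

Call:
{"op": "carry_out", "data": {
  "series": [
    [-0.0006,0,0.02,0],
    [0,0,0.02,0],
    [0,0,0.015,0],
    [0,0,0.015,0],
    [0,0,0.01,0],
    [0,0,0.006,0],
    [0,0,0.004,0],
    [0,0,0,0],
    [0,0,0,0],
    [0,0,0,0]
  ]
}}

```text
time: 5.2
eef_pos: [0.5416, 0.1555, 0.2852]
tcp_rot: [0.123, 0.992, 0.0, 0.0]
contact_force: [0.1, 0.9, -0.5]
width: 1.006
grip_force: 0.0
```

Call:
{"op": "carry_out", "data": {
  "series": [
    [0,0,0,0],
    [0,0,0,0],
    [0,0,0,0],
    [0,0,0,0],
    [0,0,0,0],
    [0,0,0,0],
    [0,0,0,0],
    [0,0,0,0],
    [0,0,0,0],
    [0,0,0,0]
  ],
  "jaw": 1
}}

```text
time: 6.45
eef_pos: [0.5414, 0.1555, 0.2848]
tcp_rot: [0.123, 0.992, 0.0, 0.0]
contact_force: [-0.2, 0.7, -0.5]
width: 0.202
grip_force: 30.0
```

Call:
{"op": "carry_out", "data": {
  "series": [
    [0,0,-0.005,0],
    [0,0,-0.008,0],
    [0,0,-0.012,0],
    [0,0,-0.015,0],
    [0,0,-0.02,0],
    [0,0,-0.02,0],
    [0,0,-0.02,0],
    [0,0,-0.015,0],
    [0,0,-0.005,0],
    [0,0,0,0]
  ]
}}

```text
time: 7.7
eef_pos: [0.5414, 0.1555, 0.4048]
tcp_rot: [0.123, 0.992, 0.0, 0.0]
contact_force: [0.1, 0.3, -2.2]
width: 0.197
grip_force: 30.0
```

Call:
{"op": "carry_out", "data": {
  "series": [
    [-0.004,-0.016,0,0],
    [-0.0083,-0.0312,0,0],
    [-0.0083,-0.0312,0,0],
    [-0.0083,-0.0312,0,0],
    [-0.0083,-0.0312,0,0],
    [-0.0083,-0.0312,0,0],
    [-0.0083,-0.0312,0,0],
    [-0.0083,-0.0312,0,0],
    [-0.0045,-0.0153,0,0],
    [0,0,0,0]
  ]
}}

```text
time: 8.95
eef_pos: [0.5447, -0.104, 0.4041]
tcp_rot: [0.124, 0.992, 0.0, -0.001]
contact_force: [-0.2, 0.9, -2.3]
width: 0.197
grip_force: 30.0
```

```bash
python3 - <<'E'
from h import *
s=ctrl.sense();print(s['time'],s['eef_pos'])
snap('wrist');snap('scene');z=load('wrist');q=load('scene');fx,fy,cx,cy=z['K']
t=s['eef_pos']
for p in ([.5444,-.1028,.095],[t[0],t[1],t[2]-.164-.111-.005],[t[0],t[1],t[2]-.164]):
    for k in(z,q):
        a=k['T']@[*p,1];print((a[:2]/a[2]*k['K'][0]+k['K'][2:]).round(1),end=' ')
    print()
a=cv2.resize(z['p'][150:350,230:400],None,fx=3,fy=3,interpolation=2)[:600]; b=cv2.resize(q['p'][180:300,260:316],None,fx=5,fy=5,interpolation=2)
cv2.imwrite('pics/above.png',np.hstack([a,b])[:,:,::-1])
E
```

```text
8.95 [ 0.54468967 -0.10401849  0.40413877]
[317.7 239.7] [291.3 246.6] 
[316.3 250.5] [290.2 237.5] 
[317.3 326.4] [287.8 196.4]
```

View pics/above.png

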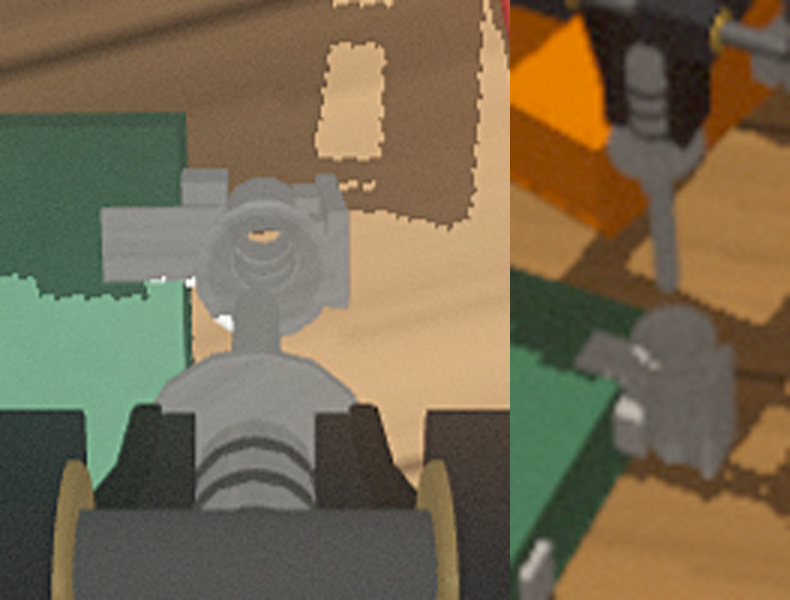

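The picture shows the pin hanging straight. Its tip is at wrist pixel (316,251), about 1 mm to the -y side of the mouth axis, and the bores are clear. I'll correct that and start inserting.

Call:
{"op": "carry_out", "data": {
  "series": [
    [0,0.001,0,0],
    [0,0,0.007,0],
    [0,0,0.007,0],
    [0,0,0.007,0],
    [0,0,0.006,0],
    [0,0,0.006,0],
    [0,0,0.006,0],
    [0,0,0.006,0],
    [0,0,0.006,0],
    [0,0,0,0]
  ]
}}

```text
time: 10.3
eef_pos: [0.545, -0.1019, 0.353]
tcp_rot: [0.123, 0.992, 0.0, -0.001]
contact_force: [-0.3, -0.4, -1.6]
width: 0.196
grip_force: 30.0
```

Call:
{"op": "carry_out", "data": {
  "series": [
    [0,-0.0008,0.003,0],
    [0,0,0.006,0],
    [0,0,0.007,0],
    [0,0,0.007,0],
    [0,0,0.007,0],
    [0,0,0.007,0],
    [0,0,0.007,0],
    [0,0,0.007,0],
    [0,0,0.006,0],
    [0,0,0,0]
  ]
}}

```text
time: 11.55
eef_pos: [0.5448, -0.1027, 0.2961]
tcp_rot: [0.123, 0.992, 0.0, -0.001]
contact_force: [0.0, 0.2, -1.8]
width: 0.199
grip_force: 30.0
```

Call:
{"op": "carry_out", "data": {
  "series": [
    [0,0,0.0015,0],
    [0,0,0.0015,0],
    [0,0,0.001,0],
    [0,0,0.001,0],
    [0,0,0.0005,0],
    [0,0,0,0],
    [0,0,0,0],
    [0,0,0,0],
    [0,0,0,0],
    [0,0,0,0]
  ]
}}

```text
time: 12.8
eef_pos: [0.545, -0.1028, 0.2912]
tcp_rot: [0.123, 0.992, -0.0, -0.0]
contact_force: [0.4, -0.1, -2.4]
width: 0.197
grip_force: 30.0
```

Call:
{"op": "carry_out", "data": {
  "series": [
    [0,0,0,0],
    [0,0,0,0],
    [0,0,0,0],
    [0,0,0,0],
    [0,0,0,0],
    [0,0,0,0],
    [0,0,0,0],
    [0,0,0,0],
    [0,0,0,0],
    [0,0,0,0]
  ],
  "jaw": -1
}}

```text
time: 14.05
eef_pos: [0.545, -0.1028, 0.2912]
tcp_rot: [0.123, 0.992, 0.0, -0.0]
contact_force: [-0.2, 0.2, -0.5]
width: 0.998
grip_force: 0.0
```

Call:
{"op": "carry_out", "data": {
  "series": [
    [0,0,-0.005,0],
    [0,0,-0.01,0],
    [0,0,-0.02,0],
    [0,0,-0.02,0],
    [0,0,-0.02,0],
    [0,0,-0.02,0],
    [0,0,-0.02,0],
    [0,0,-0.02,0],
    [0,0,0,0],
    [0,0,0,0]
  ]
}}

```text
time: 15.3
eef_pos: [0.5449, -0.1027, 0.4256]
tcp_rot: [0.123, 0.992, 0.0, -0.0]
contact_force: [0.8, -0.4, -1.3]
width: 0.998
grip_force: 0.0
```

```bash
python3 - <<'E'
from h import *
s=ctrl.sense();print(s['time'],s['eef_pos'])
snap('wrist');snap('scene');z=load('wrist');q=load('scene')
c=cloud(z)
r=np.hypot(c[...,0]-.5444,c[...,1]+.1028)
for lo,hi in((.11,.2),(.09,.105)):
    p=c[(r<.03)&(c[...,2]>lo)&(c[...,2]<hi)];print(len(p),np.median(p,0) if len(p) else 0, cv2.minEnclosingCircle(p[:,:2].astype(np.float32)) if len(p) else 0)
p=c[(r<.03)&(c[...,2]>.135)];print(len(p),p.mean(0))
a=cv2.resize(z['p'][150:350,230:400],None,fx=3,fy=3,interpolation=2)[:600]; b=cv2.resize(q['p'][200:320,200:316][:, 55:],None,fx=5,fy=5,interpolation=2)[:,:285]
cv2.imwrite('pics/seat.png',np.hstack([a,b])[:,:795,::-1])
E
```

```text
15.3 [ 0.5448588  -0.10272315  0.42564514]
759 [ 0.54360248 -0.10377233  0.14283912] ((0.5462894439697266, -0.10436776280403137), 0.00932401604950428)
1127 [ 0.53942888 -0.09988089  0.09926292] ((0.5453439950942993, -0.10413596034049988), 0.019702889025211334)
19735 [ 0.52092881 -0.0958945   0.34597765]
```

View pics/seat.png

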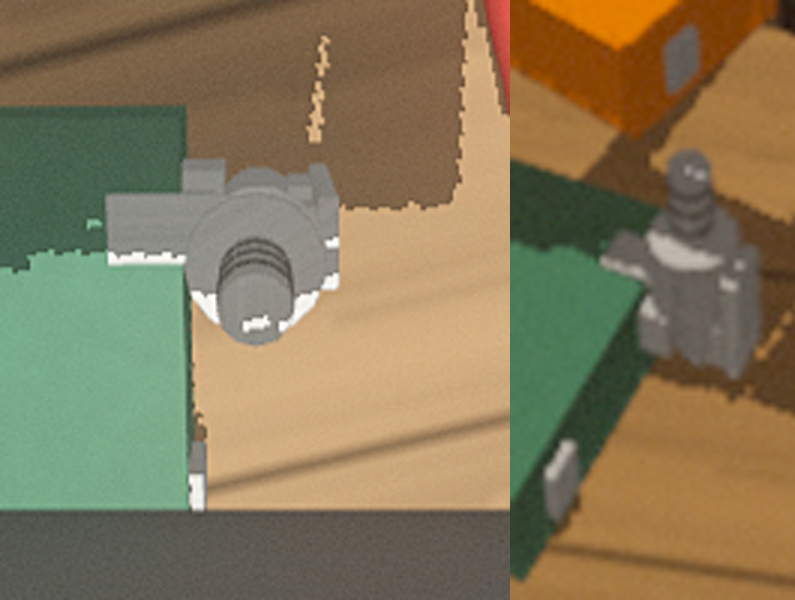

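The picture shows the collar flush on the upper knuckle with the lid undisturbed. The collar top measures 0.099 m and the handle top 0.143 m, which are the seated values.

```bash
python3 -c "
from station import ctrl
print(ctrl.hand_in())"
```

```text
the job is handed in; nothing more can be done
None
```

The long hinge pin is through the green box's knuckles with its collar resting on the upper knuckle, the lid is still in place, and the job was handed in at about 15 s of the 45 s allowed.

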